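# Shut and lock a gearbox inspection cover

## Robot

A 6-joint arm with a two-finger parallel gripper is mounted at the origin on the work surface. World frame = base frame: x ahead of the robot, y to its left, z up, the work surface at z = 0. Lengths are in m, angles in rad, forces in N, time in s.
With the tool pointing down it reaches from about 0.225 to 0.875 m from the base axis. Payload 3.4 kg.
Tool frame: the origin (TCP) lies midway between the tips of the shut fingers; the grasp point (between the pads) lies 19 mm behind it (manip.tcp_to_grasp is the distance from the TCP to the grasp point, in m); x points along the fingers, y is the direction in which the jaws open and shut, and the axes are right-handed (so a half turn about x gives the same grasp; the last joint's range is limited). The gripper opens to 85 mm and grips with 20 to 120 N. Pads are 22 mm wide; open, the fingers measure 114 mm over their backs; the gripper's body (76 mm by 85 mm) begins 54 mm behind the grasp point. The pads swing forward as they close: fully open they stand 13 mm farther back than shut.
Start: joints at [-1.299, 0.276, 1.505, -0, 1.361, -0.121], TCP at [0.22, -0.531, 0.231] pointing down, gripper open.
Joint ranges: [-2.89, 2.89], [-0.75, 2.08], [0.22, 2.7], [-1.18, 4.32], [0.11, 2.71], [-2.7, 2.7]. Speed limits (rad/s): [2.57, 2.57, 3.14, 3.14, 3.14, 3.14].

## Interface

Orientations are given as a unit quaternion [w, x, y, z].
In Python, from rig import readout, eyes, job, manip gives the robot as it stands. The module is installed in compiled form; this text tells all that it offers.
- The arm moves only by the tool carry_out, never from a script. Its argument "deltas" is one flat list of numbers, 7 for each row, row after row: the shift along the tool's x, y, z scaled (see below), then the turn, a rotation vector about the tool's x, y, z scaled (see below), then the opening, from -1 (shut) to 1 (fully open). In form: [dx, dy, dz, ax, ay, az, grip, dx, dy, dz, ax, ay, az, grip, ...]. A call has 1 to 10 rows; each row shifts and turns the commanded pose from where the row before left it, along the tool's axes as they then stand; what a row does not reach is not made up. The controller multiplies each number of a shift by 60 mm and each number of a turn by 4 degrees. A row lasts 1/8 s, in which the tool goes at most 62.5 mm and 10.7 degrees, less where a joint would pass 70% of its speed; a pose out of reach is approached as far as the arm can. A call with a number of a shift or a turn outside -1 to 1 is refused whole. A call with a gripper value outside its range is refused whole. The fingers move at their own pace and stop on an object; "newtons" is the grip in N (left out, the last holds). Time passes only in rows, so rows that do not move let the fingers close. It gives the time, the measured TCP pose, the force and the opening at its end, in the units of the state.
- readout.get_state(): the state, without advancing time (a new reading comes with each control period).
- eyes.get_image(name): name is "side" or "top" or "wrist"; returns a dict with "color" (384x512x3 uint8, red, green, blue), "z_map" (384x512 float32, m along the optical axis (not along the pixel's ray), 0 where there is no reading), "mtx" (3x3 intrinsics, pixels), "origin" and "orientation" of the camera in the world. Camera axes: x right, y down, z forward; pixel columns grow to the right and rows downward; lengths in m; the calibration is good to about 2 mm. A picture is of the moment at which its call begins.
- job.sign_off(): hands the job in, once; it reports no verdict.
The state is a dict: "clock": time; "qpos": joint angles; "qd": joint speeds; "effort": joint torques, N m; "position": TCP position; "ee_rot": TCP orientation; "contact_force": force on the tool from outside, world axes, zero at the start; "moment": the same for the moment, N m; "width": finger opening in m.
Only numpy, scipy, OpenCV 4.12 (cv2) and the standard library are available. Lean on these libraries where they do the work, as an engineer would, in place of code of your own. Each camera call takes 0.05 s, during which the arm holds its last target.

## Task

Close up the gearbox: slide its inspection cover fully shut, turn the red lever to the yellow line so that the fastener's foot lines up with the slot below, and press the fastener fully in. Then turn the lever a quarter turn clockwise, to its stop over the red line, so that the cover is locked. Leave the other things on the bench where they are.

Things in the scene. Friction and masses are not known exactly. Their poses are not given: they have to be found in the camera images.
- housing: Fixed grey gearbox housing on the bench, 180 mm (its x) by 340 mm (its y) by 87 mm high; origin under its centre, z up; its yaw is within 0.36 rad of the world's. Its flat deck top is 75 mm up; two steel rails along its y (tops 87 mm up, at x +-78 mm) carry a sliding cover. In the deck are a gear opening (x +-45, y -20 to 75 mm) and, past it, a slot for the fastener's foot: 13 mm wide (x) by 42 mm long (y), centred at x 0, y 110 mm, in plate 5 mm thick.
- cover (a joint): How far the aluminium sliding cover stands open, m: 0 = fully shut against its stop (reached by sliding it along the housing's +y), at most 0.12. Slides with about 4 N of friction and stays where left. The cover is 144 mm (x) by 185 mm (y) by 6 mm thick, its top 93 mm above the bench; when shut it reaches from y -40 to 145 mm of the housing and the fastener's axis stands over the slot, at x 0, y 110 mm.
- cover_lip (a point): Top edge, middle, outer (-y) face of the green upright lip on the cover's -y end: the lip is 110 mm wide (x), 10 mm thick, and rises 30 mm above the cover's top. Push its outer face towards +y to shut the cover. Axes parallel to the housing's.
- stud (a joint): How far the quarter-turn fastener is pressed in (down), m: 0 = out, 0.017 = fully in, at its bottom stop. Moves with 3 N of friction and stays at whatever height it is left; no spring. While the cover is shut it goes in past about 0.002 only if the foot bar lines up with the slot (lever within about 0.13 rad of the yellow line); otherwise the foot lands on the plate. It can be turned away from the slot only when fully in (or fully out).
- stud_top (a point): Point on the fastener's turning axis, at the top of its dark steel hub (hub radius 16 mm); press straight down here. Stands 46 mm above the cover's top when out, and sinks with the fastener. Axes parallel to the housing's (does not turn with the lever).
- lever (a joint): Angle of the red lever on top of the fastener, rad, growing clockwise seen from above: 0 = lever points along the housing's -y, over the yellow line, foot bar in line with the slot; 1.571 = lever points along the housing's -x, over the red line, at its hard stop (locked if fully in). Lowest -0.3. Turns with 0.06 N m of friction, stays where left. The foot bar under the cover (8 x 36 mm, 8 mm high) is parallel to the lever.
- lever_tip (a point): Middle of the upper edge of the lever's free end, 95 mm from the turning axis. The lever is a red bar 14 mm wide and 18 mm high, running from 5 to 95 mm from the axis; it lies between 22 and 40 mm above the cover's top with the fastener out, and 17 mm lower (5 to 23 mm) when fully in. This point turns with the lever; its -y axis points outward along it.
- yellow_line_end (a point): Outer end of the yellow line painted on the cover from the hub along -y: the lever lies over it when foot and slot line up.
- red_line_end (a point): Outer end of the red line painted on the cover from the hub along -x: the lever lies over it when locked.
- clamp_ring: Bystander, loose, not to be disturbed: flat machined steel clamp ring, 100 mm across, 28 mm high; origin under its centre.
- screwdriver: Bystander, loose, not to be disturbed: screwdriver with a black handle, 190 mm long, lying along its x; origin under its middle.
- wrench: Bystander, loose, not to be disturbed: steel open-ended wrench, 180 mm long, lying along its x.
- oil_bottle: Bystander, loose, not to be disturbed: yellow oil bottle with a red cap, 60 mm wide, 150 mm high, standing.
- tool_holder: Bystander, loose, not to be disturbed: stepped steel tool holder, 60 mm wide, 85 mm high, standing.
- grease_jar: Bystander, loose, not to be disturbed: blue jar with a black cap, 64 mm wide, 70 mm high, standing.
- hammer: Bystander, loose, not to be disturbed: hammer, 200 mm long, lying along its x.

How it is judged:
On the way, in this order (a step that is already met when the one before it is completed fails the run):
1. the cover is fully shut (value of joint cover below 0.003 m), for 0.2 s.
2. the fastener is pressed fully in through the slot, with the cover still shut (value of joint stud above 0.0145 m and value of joint cover below 0.003 m), for 0.1 s.
At the end, for the whole second after the job is handed in: The cover is shut to within 3 mm, the fastener is in to more than 14.5 of its 17 mm, and the lever stands at the locked stop to within 0.14 rad (8 degrees) (all of step 2 and value of joint lever above 1.43 rad); the robot touches nothing.
It fails at once if a loose thing on the bench is shifted by more than 30 mm (distance of any of clamp_ring, screwdriver, wrench, oil_bottle, tool_holder, grease_jar, hammer from where it was at the start of the episode above 0.03 m).
It also fails if it takes over 61 s, if anything falls off the work surface, if the arm or the gripper's body presses on something with over 40 N, if the wrist force passes 120 N, or if a joint passes its speed limit or range.

## Working session

There is one attempt and no reset: what is moved stays moved. The work goes in short steps, Python scripts to look and compute and a tool call to move; the robot and the scene stay as the last step left them, time stands still between calls to the robot, and variables do not carry over. Pictures are saved under pics/ and viewed, and the job is handed in when it is done.

Besides the shell and the picture viewer there is one more tool, called after "Request:" as name(argument=value, ...), one argument or row to a line, values as JSON. carry_out: Moves the arm, as the interface text tells. Its arguments: {"type":"object","properties":{"deltas":{"type":"array"},"newtons":{"type":"number"}},"required":["deltas"]}

```bash
mkdir -p pics
cat > h.py <<'E'
import numpy as np, cv2
from rig import readout, eyes, job, manip
from scipy.spatial.transform import Rotation as R
def quat(q): return R.from_quat([q[1],q[2],q[3],q[0]])
def look(n,save=None):
    im=eyes.get_image(n)
    if save: cv2.imwrite('pics/'+save,im['color'][:,:,::-1])
    return im
def pts(im):
    z=im['z_map'];K=im['mtx'];v,u=np.mgrid[:z.shape[0],:z.shape[1]]
    c=np.stack([(u-K[0,2])/K[0,0]*z,(v-K[1,2])/K[1,1]*z,z],-1)
    o=np.array(im['orientation']); 
    M=quat(o).as_matrix() if o.size==4 else o
    return c@M.T+np.array(im['origin'])
E
python3 - <<'E'
from h import *
for n in ['top','side','wrist']:
    im=look(n,n+'0.png'); print(n,im['mtx'].tolist(),im['origin'],im['orientation'])
    np.savez(n+'0.npz',**im)
print(readout.get_state())
E
```

```text
top [[351.84090390145616, 0.0, 255.65858085545815], [0.0, 351.84090390145616, 196.45364285254723], [0.0, 0.0, 1.0]] [ 0.40810848 -0.0070011   0.89527606] [ 0.06596789 -0.69769047  0.71026377 -0.06634474]
side [[498.11292231182557, 0.0, 256.8874434446463], [0.0, 498.11292231182557, 188.60743144400564], [0.0, 0.0, 1.0]] [0.46511508 0.99274285 1.12423959] [ 0.02002779 -0.04011465  0.92313871 -0.38184371]
wrist [[269.23174118355087, 0.0, 257.96725533454264], [0.0, 269.23174118355087, 188.0677802636885], [0.0, 0.0, 1.0]] [ 0.28757666 -0.50340469  0.37437383] [ 0.11923452  0.82321281 -0.54912991 -0.08099475]
{'clock': 0.15, 'qpos': array([-1.29900731e+00,  2.76459576e-01,  1.50584236e+00, -2.01451482e-05,
        1.36068124e+00, -1.20976838e-01]), 'qd': array([-0.00049564, -0.00095621, -0.00434497, -0.00075343, -0.00073519,
       -0.00146785]), 'effort': array([ 1.78213821e-03, -4.17146945e+01, -2.46034884e+01,  1.09384594e-04,
        7.64475059e-03, -1.48133546e-05]), 'position': array([ 0.21997427, -0.53083965,  0.23063279]), 'ee_rot': array([-0.13748457, -0.69347088, -0.13846398,  0.69355884]), 'contact_force': array([ 0.35054998, -0.07402448, -0.78600055]), 'moment': array([0.01851314, 0.00771304, 0.01842199]), 'width': 0.08543165204169897}
```

View pics/top0.png

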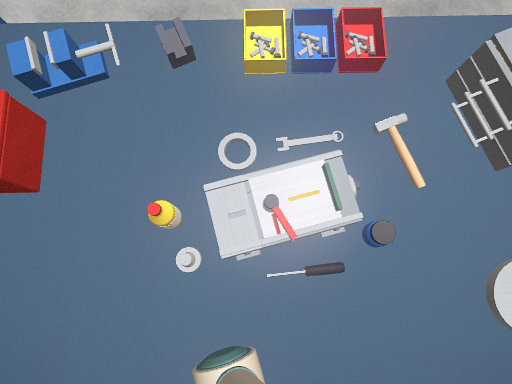

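View pics/side0.png

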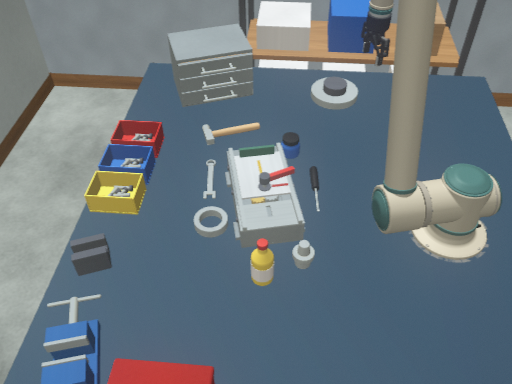

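The top view shows the hub at about (271,202), the lever tip at (293,237), the yellow line at (288–320, ~195), the red line at about (277,225), the lip at (332,187) and the slot at (237,213). The lever stands between the yellow and red lines, and the cover is open.

```bash
cat > meas.py <<'E'
from h import *
def comp(mask,P,name,zr):
    m=(mask&(P[...,2]>zr[0])&(P[...,2]<zr[1])).astype(np.uint8)
    n,l,s,c=cv2.connectedComponentsWithStats(m)
    if n<2: print(name,'none');return None
    k=1+np.argmax(s[1:,4]); Q=P[l==k]
    r=cv2.minAreaRect((Q[:,:2]*1000).astype(np.float32))
    print(name,'n',s[k,4],'px',c[k].round(1),'mean',Q.mean(0).round(4),'z95',np.percentile(Q[:,2],[5,50,95]).round(4),'rect',np.round(r[0],1),np.round(r[1],1),round(r[2],1),cv2.boxPoints(r).round(1).tolist())
    return Q
def run(im):
    P=pts(im); hsv=cv2.cvtColor(im['color'],cv2.COLOR_RGB2HSV); H,S,V=[hsv[...,i] for i in range(3)]
    reg=(P[...,0]>0.2)&(P[...,0]<0.65)&(abs(P[...,1])<0.35)
    out={}
    out['lip']=comp(reg&(H>60)&(H<95)&(S>50),P,'lip',(0.095,0.14))
    out['yel']=comp(reg&(H>12)&(H<30)&(S>100),P,'yellow',(0.08,0.1))
    red=reg&((H<8)|(H>172))&(S>110)
    out['redline']=comp(red,P,'redline',(0.08,0.098))
    out['lever']=comp(red,P,'lever',(0.1,0.15))
    out['hub']=comp(reg&(V<120)&(S<90),P,'hub',(0.12,0.16))
    out['cover']=comp(reg&(V>190)&(S<40),P,'cover',(0.085,0.1))
    return P,out
E
python3 - <<'E'
from meas import *
for n in ['top','side']:
    print(n); im=dict(np.load(n+'0.npz')); P,o=run(im)
    if n=='top':
        print(P[213,237],P[202,271],im['color'][202,271],P[187,332],im['color'][187,332])
    c=im['color'].copy()
    sl=(slice(130,280),slice(190,380)) if n=='top' else (slice(130,260),slice(210,330))
    cv2.imwrite(f'pics/{n}0z.png',cv2.resize(c[sl][:,:,::-1],None,fx=4,fy=4,interpolation=cv2.INTER_CUBIC))
E
```

```text
top
lip n 181 px [333.  185.7] mean [ 0.5763 -0.1828  0.1228] z95 [0.1206 0.1227 0.1247] rect [ 577.1 -182.9] [108.2   8.9] 14.1 [[523.5, -191.8000030517578], [525.7000122070312, -200.39999389648438], [630.5999755859375, -174.0], [628.5, -165.39999389648438]]
yellow n 152 px [165.8 214.8] mean [0.5209 0.1983 0.0937] z95 [0.0839 0.0952 0.0994] rect [525.4 208.3] [51.5 58. ] 58.2 [[487.20001220703125, 201.6999969482422], [536.5, 171.10000610351562], [563.5999755859375, 214.89999389648438], [514.2000122070312, 245.5]]
redline n 48 px [276.1 223.5] mean [ 0.4964 -0.0544  0.0931] z95 [0.0912 0.093  0.0953] rect [496.5 -54.4] [45.5  5.5] 14.4 [[473.79998779296875, -57.400001525878906], [475.1000061035156, -62.70000076293945], [519.2000122070312, -51.400001525878906], [517.9000244140625, -46.0]]
lever n 216 px [284.6 222.5] mean [ 0.494  -0.0706  0.1328] z95 [0.1307 0.1327 0.1349] rect [494.8 -70.1] [78.7 13.2] 30.4 [[457.6000061035156, -84.30000305175781], [464.29998779296875, -95.69999694824219], [532.0999755859375, -55.900001525878906], [525.4000244140625, -44.5]]
hub n 255 px [224.1 353
[... 1551 characters left out ...]
.3] [81.1 17.6] 32.0 [[457.1000061035156, -83.4000015258789], [466.3999938964844, -98.30000305175781], [535.2000122070312, -55.29999923706055], [525.9000244140625, -40.400001525878906]]
hub n 255 px [379.4 213.1] mean [0.2273 0.0804 0.1419] z95 [0.1232 0.1422 0.1583] rect [230.5  61.2] [ 17.8 128.2] 15.1 [[205.1999969482422, 120.80000305175781], [238.60000610351562, -3.0], [255.8000030517578, 1.7000000476837158], [222.39999389648438, 125.4000015258789]]
cover n 1926 px [259.6 177.8] mean [ 0.5599 -0.0814  0.0921] z95 [0.0864 0.0926 0.0966] rect [547.4 -55.8] [167.6 301.7] 13.9 [[429.79998779296875, 70.5], [502.29998779296875, -222.3000030517578], [665.0, -182.0], [592.5, 110.80000305175781]]
```

View pics/top0z.png

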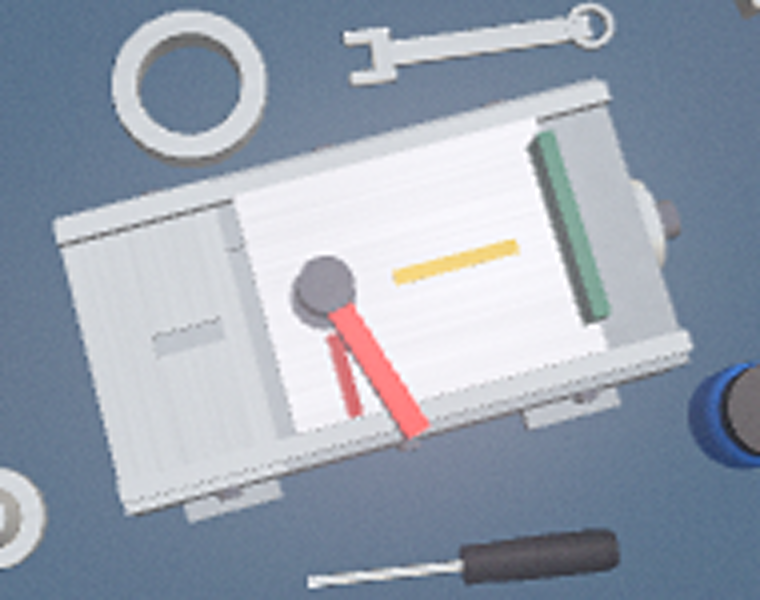

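View pics/side0z.png

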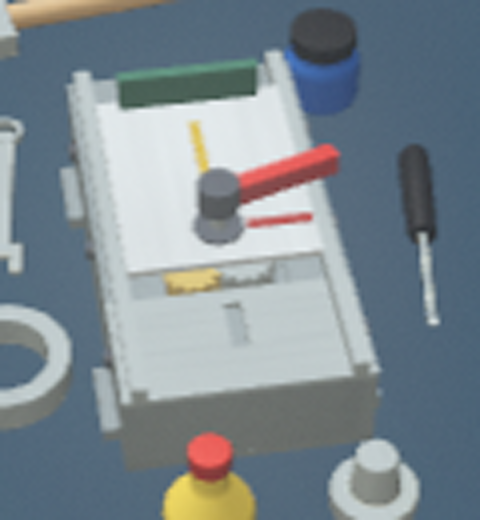

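Yaw is about 14.1° from both the lip and the red line. Next I refine the hub and slot positions and work out the tool axes.

Run:
```python
from meas import *
for n in ['top','side']:
    im=dict(np.load(n+'0.npz')); P=pts(im)
    d=np.hypot(P[...,0]-.540,P[...,1]+.042)
    m=(d<.03)&(P[...,2]>.1355)&(P[...,2]<.15)&(im['color'].max(-1)-im['color'].min(-1).astype(int)<40)
    Q=P[m]; c,r=cv2.minEnclosingCircle((Q[:,:2]*1000).astype(np.float32)); print(n,'hub',len(Q),Q.mean(0).round(4),c,r)
im=dict(np.load('top0.npz'));K=im['mtx'];M=quat(im['orientation']).as_matrix();o=im['origin']
def ray(u,v,z):
    d=M@np.array([(u-K[0,2])/K[0,0],(v-K[1,2])/K[1,1],1]); return o+d*(z-o[2])/d[2]
# from zoom: slot quad corners (zoom/4 + offset)
for a,b in [(152,338),(222,318),(222,336),(157,357)]: print('slot',ray(190+a/4,130+b/4,.075).round(4))
yaw=np.radians(14.1);X=np.array([np.cos(yaw),np.sin(yaw)]);Y=np.array([-X[1],X[0]])
P=pts(im)
h=(P[...,2]>.07)&(P[...,2]<.1)&(P[...,0]>.42)&(P[...,0]<.68)&(P[...,1]>-.26)&(P[...,1]<.12)
q=P[h][:,:2]; print('hx',np.percentile(q@X,[.2,99.8]),'hy',np.percentile(q@Y,[.2,99.8]))
s=readout.get_state(); T=quat(s['ee_rot']).as_matrix(); print(T.round(3),s['position'])
```

```text
top hub 161 [ 0.5421 -0.0418  0.1386] (542.3231811523438, -41.817020416259766) 15.704794883728027
side hub 71 [ 0.5439 -0.0402  0.1389] (544.0745849609375, -41.549964904785156) 18.232439041137695
slot [0.5216 0.0569 0.075 ]
slot [0.5328 0.0157 0.075 ]
slot [0.5221 0.0158 0.075 ]
slot [0.5104 0.054  0.075 ]
hx [0.4257785  0.60533703] hy [-0.37107187 -0.0322478 ]
[[-0.     0.383 -0.924]
 [ 0.001 -0.924 -0.383]
 [-1.    -0.001 -0.   ]] [ 0.21997427 -0.53083965  0.23063279]
```

Request:
carry_out(
  deltas=[0, 0, 0, 1, 0, 0, -1, 0, 0, 0, 1, 0, 0, -1, 0, 0, 0, 0.1, 0, 0, -1, 0, -0.4, -0.8, 0, 0, 0, -1, 0, -0.4, -0.8, 0, 0, 0, -1, 0, -0.4, -0.8, 0, 0, 0, -1, 0, -0.4, -0.8, 0, 0, 0, -1, 0, -0.4, -0.8, 0, 0, 0, -1, 0, -0.4, -0.8, 0, 0, 0, -1, 0, 0, 0, 0, 0, 0, -1],
  newtons=40,
)

```text
clock: 1.4
position: [0.4667, -0.3187, 0.2311]
ee_rot: [0.089, 0.702, 0.089, -0.701]
contact_force: [-0.1, -0.6, -0.2]
width: 0.0001
```

```bash
cat > where.py <<'E'
from h import *
yaw=np.radians(14.1);X=np.array([np.cos(yaw),np.sin(yaw)]);Y=np.array([-X[1],X[0]]);C=np.array([.5492,-.0700])
def show():
    s=readout.get_state();p=s['position'];d=p[:2]-C;f=s['contact_force']
    T=quat(s['ee_rot']).as_matrix()
    print('t',round(s['clock'],2),'housing xyz',(d@X).round(4),(d@Y).round(4),p[2].round(4),'F_h',(f[:2]@X).round(1),(f[:2]@Y).round(1),f[2].round(1),'w',round(s['width'],4),'tilt/toolY.in.h',T[:,0].round(3),(T[:2,1]@X).round(3),(T[:2,1]@Y).round(3))
if __name__=='__main__': show()
E
python3 where.py
```

```text
t 1.4 housing xyz -0.1406 -0.2211 0.2311 F_h -0.2 -0.6 -0.2 w 0.0001 tilt/toolY.in.h [ 0.001  0.001 -1.   ] 0.006 -1.0
```

Request:
carry_out(
  deltas=[0, -0.35, -0.8, 0, 0, 0, -1, 0, -0.35, -0.8, 0, 0, 0, -1, 0, -0.4, -0.74, 0, 0, 0, -1, 0, 0, 0, 0, 0, 0, -1, 0.7, 0, 0, 0, 0, 0, -1, 0.7, 0, 0, 0, 0, 0, -1, 0.4, 0, 0, 0, 0, 0, -1, 0.32, 0, 0, 0, 0, 0, -1, 0, 0, 0, 0, 0, 0, -1],
)

```text
clock: 2.52
position: [0.5821, -0.2241, 0.1025]
ee_rot: [-0.086, -0.7, -0.087, 0.703]
contact_force: [-0.3, 0.0, 0.7]
width: 0.0002
```

Run:
```python
import where; where.show()
from h import *
im=look('side','side1.png'); c=im['color'][80:270,190:350]
cv2.imwrite('pics/side1z.png',cv2.resize(c[:,:,::-1],None,fx=3,fy=3,interpolation=cv2.INTER_CUBIC))
```

```text
t 2.52 housing xyz -0.0057 -0.1574 0.1025 F_h -0.3 0.1 0.7 w 0.0002 tilt/toolY.in.h [-0.004  0.001 -1.   ] -0.001 -1.0
```

View pics/side1z.png

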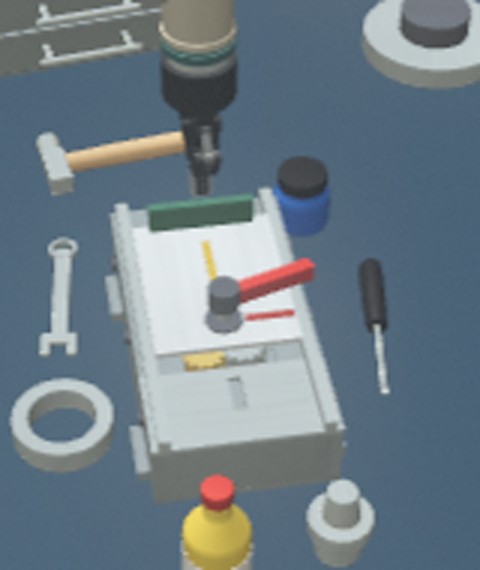

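The shut fingertips stand behind the lip, so I push it now.

Request:
carry_out(
  deltas=[0, -0.3, -0.05, 0, 0, 0, -1, 0, -0.3, -0.05, 0, 0, 0, -1, 0, -0.3, 0, 0, 0, 0, -1, 0, -0.3, 0, 0, 0, 0, -1, 0, -0.1, 0, 0, 0, 0, -1, 0, 0, 0, 0, 0, 0, -1],
)

```text
clock: 3.32
position: [0.5714, -0.1449, 0.1049]
ee_rot: [0.087, 0.702, 0.087, -0.701]
contact_force: [0.1, 0.5, -0.5]
width: -0.0002
```

Run:
```python
import where; where.show()
from meas import *
P,o=run(look('top','top2.png'))
```

```text
t 3.33 housing xyz 0.0033 -0.0781 0.1049 F_h 0.2 0.4 -0.5 w -0.0002 tilt/toolY.in.h [ 0.001  0.001 -1.   ] 0.001 -1.0
lip n 35 px [313.6 208.9] mean [ 0.5241 -0.1367  0.1228] z95 [0.1208 0.1227 0.1248] rect [ 525.4 -135.9] [27.3  7.5] 12.7 [[511.20001220703125, -135.3000030517578], [512.9000244140625, -142.5], [539.5, -136.5], [537.7999877929688, -129.1999969482422]]
yellow n 150 px [165.5 215.5] mean [0.5194 0.1989 0.0935] z95 [0.0821 0.095  0.0995] rect [524.9 207.6] [50.8 57.7] 55.0 [[486.70001220703125, 203.39999389648438], [534.0, 170.3000030517578], [563.0999755859375, 211.89999389648438], [515.7999877929688, 245.0]]
redline n 56 px [251.4 230.6] mean [0.4812 0.0023 0.0935] z95 [0.0916 0.0934 0.0956] rect [483.1   2.8] [47.2  6.5] 15.0 [[459.5, -0.10000000149011612], [461.20001220703125, -6.400000095367432], [506.79998779296875, 5.800000190734863], [505.1000061035156, 12.100000381469727]]
lever n 224 px [258.5 228.9] mean [ 0.4811 -0.0136  0.1325] z95 [0.1301 0.1326 0.1348] rect [480.8 -13.8] [78.9 13.4] 31.3 [[443.70001220703125, -28.600000381469727], [450.6000061035156, -40.0], [518.0, 1.0], [511.0, 12.5]]
hub n 8 px [242.8 214. ] mean [0.5141 0.0202 0.1331] z95 [0.1236 0.1352 0.1392] rect [514.6  21. ] [12.   1.5] 62.0 [[511.1000061035156, 16.100000381469727], [512.4000244140625, 15.399999618530273], [518.0, 26.0], [516.7000122070312, 26.700000762939453]]
cover n 3748 px [260.1 201.3] mean [ 0.5496 -0.0191  0.0917] z95 [0.0862 0.0923 0.0948] rect [538.4 -25.6] [167.4 246.8] 14.0 [[427.3999938964844, 74.0], [487.0, -165.60000610351562], [649.4000244140625, -125.0999984741211], [589.7999877929688, 114.4000015258789]]
```

Request:
carry_out(
  deltas=[0, -0.2, 0.02, 0, 0, 0, -1, 0, -0.1, 0.02, 0, 0, 0, -1, 0, -0.05, 0, 0, 0, 0, -1, 0, 0, 0, 0, 0, 0, -1],
)

```text
clock: 3.88
position: [0.5649, -0.1265, 0.1046]
ee_rot: [0.087, 0.703, 0.086, -0.701]
contact_force: [2.7, -2.5, 1.0]
width: 0.0
```

Request:
carry_out(
  deltas=[0, -0.04, 0, 0, 0, 0, -1, 0, 0, 0, 0, 0, 0, -1],
)

```text
clock: 4.12
position: [0.5638, -0.1243, 0.1045]
ee_rot: [0.087, 0.702, 0.086, -0.701]
contact_force: [3.9, -2.3, 1.4]
width: -0.0003
```

```bash
python3 where.py
```

```text
t 4.12 housing xyz 0.001 -0.0562 0.1045 F_h 3.2 -3.2 1.4 w -0.0003 tilt/toolY.in.h [ 0.001 -0.001 -1.   ] -0.0 -1.0
```

Request:
carry_out(
  deltas=[0, -0.03, 0, 0, 0, 0, -1, 0, 0, 0, 0, 0, 0, -1],
)

```text
clock: 4.38
position: [0.5635, -0.1229, 0.1044]
ee_rot: [0.087, 0.702, 0.086, -0.701]
contact_force: [4.2, -4.4, 1.0]
width: -0.0002
```

Request:
carry_out(
  deltas=[0, -0.03, 0, 0, 0, 0, -1, 0, 0, 0, 0, 0, 0, -1],
)

```text
clock: 4.62
position: [0.5635, -0.1228, 0.1045]
ee_rot: [0.089, 0.702, 0.085, -0.701]
contact_force: [4.2, -7.7, 0.2]
width: -0.0001
```

```bash
python3 where.py
```

```text
t 4.62 housing xyz 0.001 -0.0547 0.1045 F_h 2.2 -8.5 0.2 w -0.0001 tilt/toolY.in.h [ 0.003 -0.004 -1.   ] 0.001 -1.0
```

The arm has stalled at -0.055, as predicted for the shut stop, and the force is rising. I back off, lift and check.

Request:
carry_out(
  deltas=[0, -0.05, 0, 0, 0, 0, -1, 0, 0, 0, 0, 0, 0, -1, 0, 0.4, 0, 0, 0, 0, -1, 0, 0.3, 0, 0, 0, 0, -1, -0.8, 0, 0, 0, 0, 0, -1, -0.8, 0.3, 0.5, 0, 0, 0, -1, 0, 0.8, 0.5, 0, 0, 0, -1, 0, 0, 0, 0, 0, 0, -1],
)

```text
clock: 5.62
position: [0.5281, -0.24, 0.2003]
ee_rot: [-0.085, -0.702, -0.085, 0.702]
contact_force: [0.2, 0.6, -0.8]
width: -0.0003
```

```bash
cat > check.py <<'E'
import sys
from meas import *; import where
from where import X,Y,C
def lev():
    where.show()
    im=look('top',sys.argv[1]+'.png');P=pts(im)
    hsv=cv2.cvtColor(im['color'],cv2.COLOR_RGB2HSV);H,S=hsv[...,0],hsv[...,1]
    U=(P[...,:2]-C)@np.stack([X,Y],1); x,y,z=U[...,0],U[...,1],P[...,2]
    near=(abs(x)<.13)&(abs(y)<.22)
    red=((H<8)|(H>172))&(S>110)&near
    g=near&(H>60)&(H<95)&(S>50)&(z>.095)&(z<.13)
    if g.sum(): print('lip',g.sum(),'y',np.percentile(y[g],[2,50,98]).round(4),'x',np.percentile(x[g],[2,98]).round(4))
    hub=(np.hypot(x,y-.11)<.03)&(z>.115)&(im['color'].max(-1)-im['color'].min(-1).astype(int)<40)
    if hub.sum()>9:
        c,r=cv2.minEnclosingCircle((np.c_[x[hub],y[hub]]*1000).astype(np.float32)); print('hub',hub.sum(),np.round(c,1),round(r,1),'z',np.median(z[hub]).round(4))
    for nm,lo,hi in [('redline',.085,.0975),('lever',.1 if len(sys.argv)<3 else float(sys.argv[2]),.15)]:
        m=(red&(z>lo)&(z<hi)).astype(np.uint8);n,l,s,cc=cv2.connectedComponentsWithStats(m)
        if n<2: print(nm,'none');continue
        k=1+np.argmax(s[1:,4]);m=l==k
        v=cv2.fitLine((np.c_[x[m],y[m]]*1000).astype(np.float32),cv2.DIST_L2,0,.01,.01).ravel()
        r=cv2.minAreaRect((np.c_[x[m],y[m]]*1000).astype(np.float32))
        d=v[:2]; mc=np.array([x[m].mean(),y[m].mean()])
        if d@(mc-[0,.11])<0:d=-d
        print(nm,m.sum(),'mean',mc.round(4),'z',np.median(z[m]).round(4),'ang_fit',np.arctan2(-d[0],-d[1]).round(3),'ang_mean',np.arctan2(-mc[0],-(mc[1]-.11)).round(3),'size',np.round(r[1],1))
    c=im['color'][110:290,170:400]
    cv2.imwrite('pics/'+sys.argv[1]+'z.png',cv2.resize(c[:,:,::-1],None,fx=3,fy=3,interpolation=cv2.INTER_CUBIC))
lev()
E
python3 check.py top3
```

```text
t 5.62 housing xyz -0.0619 -0.1598 0.2003 F_h 0.3 0.5 -0.8 w -0.0003 tilt/toolY.in.h [-0.001 -0.    -1.   ] -0.005 -1.0
lip 195 y [-0.0394 -0.0349 -0.0305] x [-0.0524  0.0516]
hub 172 [-1.000e-01  1.099e+02] 15.9 z 0.1386
redline 58 mean [-0.0481  0.1096] z 0.0931 ang_fit 1.549 ang_mean 1.562 size [ 6.6 46.1]
lever 224 mean [-0.0524  0.0941] z 0.1327 ang_fit 1.27 ang_mean 1.276 size [81.1 13.4]
```

View pics/top3z.png

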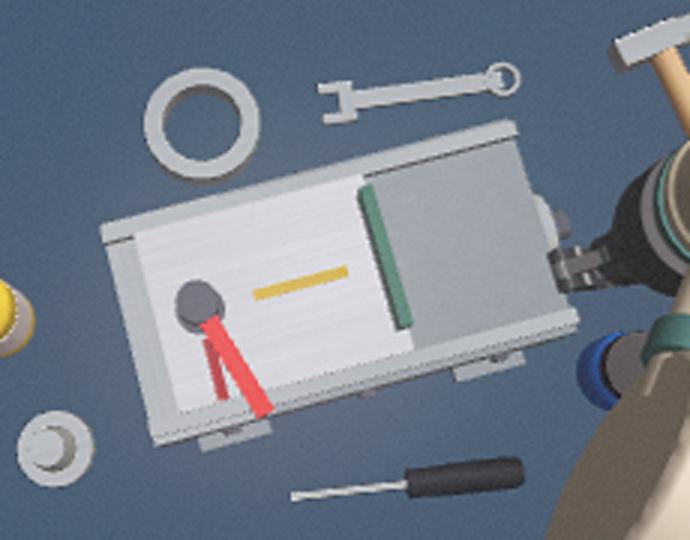

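The cover is fully shut, with the lip at y −40 mm and the hub at (0,110), and the lever is at 1.27 rad. I go to the far side of the lever, so that I can sweep it to the yellow line.

Request:
carry_out(
  deltas=[0, -0.8, 0.04, 0, 0, 0, -1, 0, -0.8, 0.04, 0, 0, 0, -1, 0, -0.8, 0.05, 0, 0, 0, -1, 0, -0.8, 0.05, 0, 0, 0, -1, 0, -0.8, 0.05, 0, 0, 0, -1, 0, -0.75, 0, 0, 0, 0, -1, 0, 0, 0, 0, 0, 0, -1],
)

```text
clock: 6.55
position: [0.4445, 0.0397, 0.1994]
ee_rot: [-0.088, -0.7, -0.09, 0.703]
contact_force: [-0.1, 0.0, -0.7]
width: -0.0
```

```bash
python3 where.py
```

```text
t 6.55 housing xyz -0.0748 0.1319 0.1994 F_h -0.1 0.1 -0.7 w -0.0 tilt/toolY.in.h [-0.003  0.002 -1.   ] 0.005 -1.0
```

Request:
carry_out(
  deltas=[0.7, 0, 0, 0, 0, 0, -1, 0.5, 0, 0, 0, 0, 0, -1, 0.3, 0, 0, 0, 0, 0, -1, 0, 0, 0, 0, 0, 0, -1],
)

```text
clock: 7.05
position: [0.4454, 0.0361, 0.1085]
ee_rot: [-0.086, -0.7, -0.087, 0.704]
contact_force: [-0.2, 0.4, 0.3]
width: 0.0001
```

Run:
```python
import where; where.show()
import numpy as np
for a in [1.27,1.0,.75,.5,.25,0]:
    u=np.array([-np.sin(a),-np.cos(a)]);n=np.array([-np.cos(a),np.sin(a)])
    print(a,(np.array([0,.11])+.07*u+(.007+.011*np.cos(a)+.015*np.sin(a))*n).round(4))
```

```text
t 7.05 housing xyz -0.0748 0.1282 0.1085 F_h -0.0 0.5 0.3 w 0.0001 tilt/toolY.in.h [-0.005  0.    -1.   ] -0.0 -1.0
1.27 [-0.0741  0.1127]
1.0 [-0.0727  0.0937]
0.75 [-0.0662  0.076 ]
0.5 [-0.0545  0.06  ]
0.25 [-0.038   0.0475]
0 [-0.018  0.04 ]
```

Request:
carry_out(
  deltas=[0, 0.25, 0, 0, 0, 0, -1, 0, 0.32, -0.02, 0, 0, 0, -1, 0, 0.3, -0.12, 0, 0, 0, -1, 0, 0.27, -0.19, 0, 0, 0, -1, 0, 0.21, -0.28, 0, 0, 0, -1, 0, 0.11, -0.27, 0, 0, 0, -1, 0, 0, 0, 0, 0, 0, -1],
)

```text
clock: 7.92
position: [0.5214, -0.0366, 0.1101]
ee_rot: [0.087, 0.702, 0.087, -0.701]
contact_force: [-0.2, 0.1, 0.9]
width: 0.0001
```

```bash
python3 check.py top4
```

```text
t 7.92 housing xyz -0.0188 0.0392 0.1101 F_h -0.1 0.1 0.9 w 0.0001 tilt/toolY.in.h [ 0.002 -0.001 -1.   ] 0.0 -1.0
lip 35 y [-0.0374 -0.0335 -0.0308] x [-0.0533 -0.029 ]
hub 773 [ -4.7 100. ] 27.5 z 0.5077
redline 63 mean [-0.047   0.1094] z 0.0933 ang_fit 1.563 ang_mean 1.558 size [ 6.6 45.7]
lever 13 mean [0.0051 0.0859] z 0.1328 ang_fit -0.009 ang_mean -0.207 size [18.   3.3]
```

View pics/top4z.png

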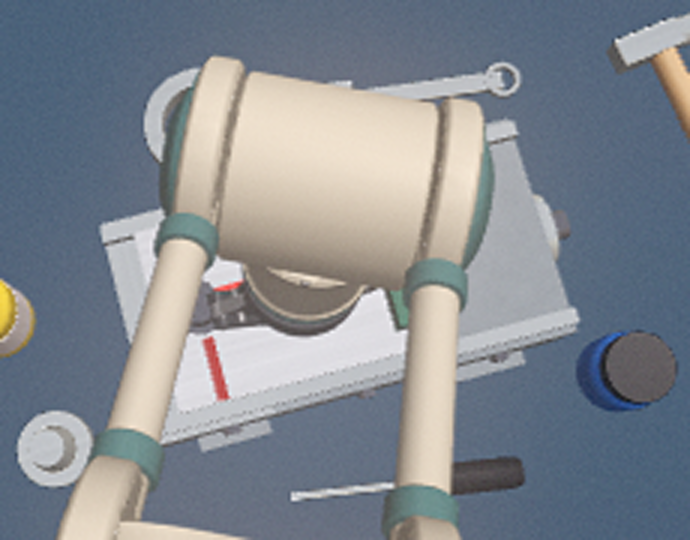

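The arm hides the lever, with only a sliver of red visible at about (230,288). I back off to look.

Request:
carry_out(
  deltas=[0, 0, 0.3, 0, 0, 0, -1, -0.8, 0, 0, 0, 0, 0, -1, -0.8, 0.3, 0, 0, 0, 0, -1, 0, 0.8, 0.5, 0, 0, 0, -1, 0, 0.8, 0.5, 0, 0, 0, -1, 0, 0.8, 0.3, 0, 0, 0, -1, 0, 0.5, 0, 0, 0, 0, -1, 0, 0, 0, 0, 0, 0, -1],
)

```text
clock: 8.98
position: [0.4717, -0.2468, 0.2059]
ee_rot: [-0.086, -0.702, -0.086, 0.702]
contact_force: [-0.5, 1.4, 1.0]
width: 0.0001
```

```bash
python3 check.py top5
```

```text
t 8.97 housing xyz -0.1183 -0.1526 0.2059 F_h -0.1 1.5 1.0 w 0.0001 tilt/toolY.in.h [-0.001 -0.    -1.   ] -0.003 -1.0
lip 192 y [-0.0394 -0.0349 -0.0305] x [-0.0525  0.0515]
hub 186 [ -0.7 102.7] 22.7 z 0.1384
redline 63 mean [-0.047   0.1094] z 0.0935 ang_fit 1.564 ang_mean 1.558 size [ 6.6 45.6]
lever 228 mean [-0.0003  0.0549] z 0.1326 ang_fit -0.007 ang_mean 0.005 size [13.7 78.6]
```

View pics/top5z.png

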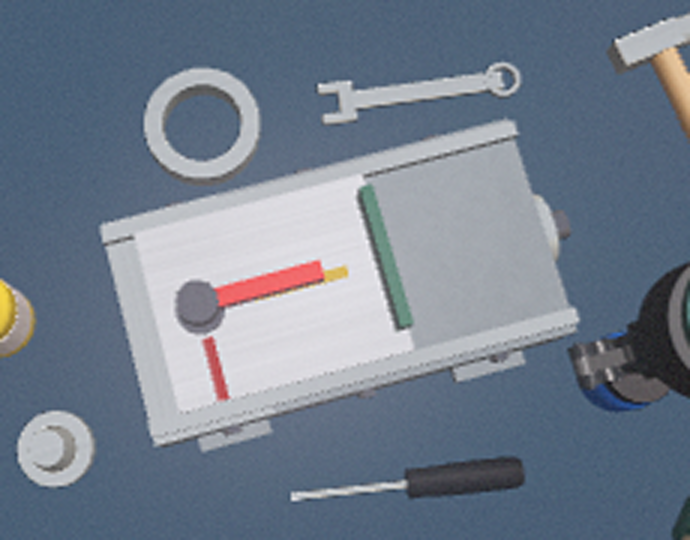

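The lever lies over the yellow line, at about 0.00 rad. I move over the hub to press it in.

Request:
carry_out(
  deltas=[0, -0.73, -0.33, 0, 0, 0, -1, 0, -0.73, -0.33, 0, 0, 0, -1, 0, -0.73, -0.33, 0, 0, 0, -1, 0, -0.73, -0.33, 0, 0, 0, -1, 0, -0.73, -0.33, 0, 0, 0, -1, 0, -0.73, -0.32, 0, 0, 0, -1, 0, 0, 0, 0, 0, 0, -1, 0, 0, 0, 0, 0, 0, -1],
)

```text
clock: 10.02
position: [0.5222, 0.0387, 0.2061]
ee_rot: [-0.088, -0.701, -0.087, 0.702]
contact_force: [0.4, -1.3, -0.3]
width: 0.0001
```

```bash
python3 where.py
```

```text
t 10.03 housing xyz 0.0003 0.112 0.2061 F_h 0.1 -1.4 -0.3 w 0.0001 tilt/toolY.in.h [-0.001 -0.001 -1.   ] 0.002 -1.0
```

Request:
carry_out(
  deltas=[0.6, 0.03, 0, 0, 0, 0, -1, 0.4, 0, 0, 0, 0, 0, -1, 0, 0, 0, 0, 0, 0, -1, 0.1, 0, 0, 0, 0, 0, -1, 0.1, 0, 0, 0, 0, 0, -1, 0, 0, 0, 0, 0, 0, -1],
)

```text
clock: 10.78
position: [0.5244, 0.0362, 0.1343]
ee_rot: [0.087, 0.702, 0.087, -0.702]
contact_force: [0.7, -0.7, 0.5]
width: 0.0001
```

Request:
carry_out(
  deltas=[0.1, 0, 0, 0, 0, 0, -1, 0.06, 0, 0, 0, 0, 0, -1, 0, 0, 0, 0, 0, 0, -1],
)

```text
clock: 11.15
position: [0.524, 0.0365, 0.1241]
ee_rot: [-0.087, -0.702, -0.087, 0.702]
contact_force: [-0.7, 0.0, 0.8]
width: -0.0001
```

```bash
python3 where.py
```

```text
t 11.15 housing xyz 0.0015 0.1094 0.1241 F_h -0.7 0.2 0.8 w -0.0001 tilt/toolY.in.h [-0.001  0.    -1.   ] 0.0 -1.0
```

Request:
carry_out(
  deltas=[0.04, 0, 0, 0, 0, 0, -1, 0.04, 0, 0, 0, 0, 0, -1, 0, 0, 0, 0, 0, 0, -1],
)

```text
clock: 11.52
position: [0.5244, 0.0365, 0.1218]
ee_rot: [0.087, 0.702, 0.087, -0.701]
contact_force: [-3.6, -0.4, 15.0]
width: -0.0
```

Request:
carry_out(
  deltas=[0.05, 0, 0, 0, 0, 0, -1, 0, 0, 0, 0, 0, 0, -1],
)

```text
clock: 11.78
position: [0.5248, 0.0365, 0.1215]
ee_rot: [0.087, 0.703, 0.087, -0.7]
contact_force: [-8.0, -0.4, 29.6]
width: -0.0001
```

```bash
python3 where.py
```

```text
t 11.78 housing xyz 0.0023 0.1092 0.1215 F_h -7.9 1.6 29.6 w -0.0001 tilt/toolY.in.h [ 0.004 -0.    -1.   ] 0.0 -1.0
```

The fastener bottomed at z 0.1216 (expected 0.122). I lift, check it, and move to the +x side of the lever.

Request:
carry_out(
  deltas=[-0.4, 0, 0, 0, 0, 0, -1, -0.8, 0, 0, 0, 0, 0, -1, 0, 0.5, -0.4, 0, 0, 0, -1, 0, 0.65, -0.25, 0, 0, 0, -1, 0, 0, 0, 0, 0, 0, -1, 0, 0, 0, 0, 0, 0, -1],
)

```text
clock: 12.52
position: [0.5779, -0.0207, 0.188]
ee_rot: [-0.086, -0.701, -0.087, 0.702]
contact_force: [0.6, 0.5, -0.7]
width: 0.0
```

```bash
python3 check.py top6
python3 - <<'E'
from h import *
im=look('side');c=im['color'][110:270,190:350]
cv2.imwrite('pics/side6z.png',cv2.resize(c[:,:,::-1],None,fx=3.5,fy=3.5,interpolation=cv2.INTER_CUBIC))
E
```

```text
t 12.53 housing xyz 0.0399 0.0408 0.188 F_h 0.7 0.4 -0.7 w 0.0 tilt/toolY.in.h [-0.002  0.001 -1.   ] -0.0 -1.0
lip 51 y [-0.039  -0.0345 -0.0308] x [0.0203 0.0527]
hub 1370 [ -0.2 109.4] 29.9 z 0.5782
redline 61 mean [-0.0468  0.1095] z 0.0932 ang_fit 1.568 ang_mean 1.56 size [ 6.6 45.8]
lever 219 mean [-0.0003  0.0551] z 0.1157 ang_fit -0.005 ang_mean 0.005 size [13.9 78.7]
```

View pics/side6z.png

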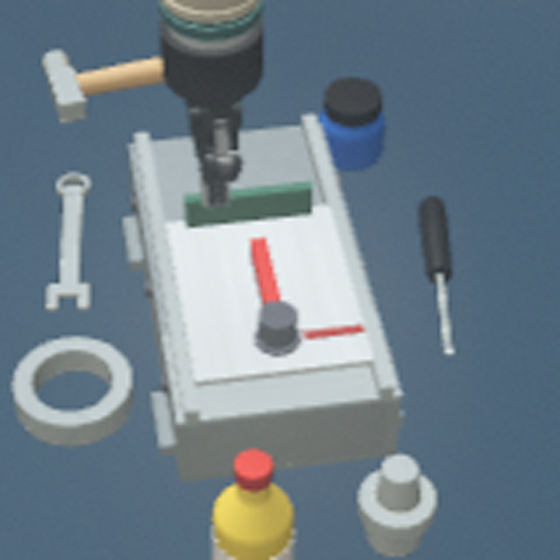

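Lever top is at 0.1157, so the fastener is fully in. I descend beside the lever.

Request:
carry_out(
  deltas=[0.7, 0, 0, 0, 0, 0, -1, 0.5, 0, 0, 0, 0, 0, -1, 0.22, 0, 0, 0, 0, 0, -1, 0, 0, 0, 0, 0, 0, -1],
)

```text
clock: 13.12
position: [0.5782, -0.0205, 0.1031]
ee_rot: [-0.087, -0.701, -0.087, 0.702]
contact_force: [0.3, 0.0, 0.5]
width: 0.0005
```

```bash
python3 where.py
```

```text
t 13.12 housing xyz 0.0402 0.0409 0.1031 F_h 0.3 -0.1 0.5 w 0.0005 tilt/toolY.in.h [-0.001  0.    -1.   ] 0.001 -1.0
```

Request:
carry_out(
  deltas=[0, 0.02, 0.37, 0, 0, 0, -1, 0, 0.05, 0.4, 0, 0, 0, -1, 0, -0.05, 0.22, 0, 0, 0, -1, 0, -0.06, 0.22, 0, 0, 0, -1, 0, -0.15, 0.21, 0, 0, 0, -1, 0, -0.16, 0.18, 0, 0, 0, -1, 0, -0.17, 0.12, 0, 0, 0, -1, 0, -0.17, 0.08, 0, 0, 0, -1, 0, 0, 0, 0, 0, 0, -1],
)

```text
clock: 14.25
position: [0.4629, -0.0063, 0.1033]
ee_rot: [-0.087, -0.701, -0.087, 0.702]
contact_force: [0.1, 0.7, 0.3]
width: 0.0001
```

```bash
python3 where.py
```

```text
t 14.25 housing xyz -0.0682 0.0828 0.1033 F_h 0.2 0.7 0.3 w 0.0001 tilt/toolY.in.h [-0.001  0.    -1.   ] 0.001 -1.0
```

Final nudge against the stop.

Request:
carry_out(
  deltas=[0, -0.06, 0.02, 0, 0, 0, -1, 0, -0.04, 0, 0, 0, 0, -1, 0, 0, 0, 0, 0, 0, -1],
)

```text
clock: 14.62
position: [0.4614, -0.0017, 0.1034]
ee_rot: [-0.087, -0.702, -0.087, 0.702]
contact_force: [0.2, 0.4, 0.7]
width: -0.0003
```

Request:
carry_out(
  deltas=[0, -0.04, 0, 0, 0, 0, -1, 0, 0, 0, 0, 0, 0, -1],
)

```text
clock: 14.88
position: [0.4609, -0.0, 0.1036]
ee_rot: [0.088, 0.702, 0.086, -0.702]
contact_force: [-0.6, -4.1, -0.0]
width: 0.0001
```

```bash
python3 where.py
```

```text
t 14.88 housing xyz -0.0685 0.0894 0.1036 F_h -1.5 -3.8 -0.0 w 0.0001 tilt/toolY.in.h [ 0.    -0.002 -1.   ] 0.001 -1.0
```

Request:
carry_out(
  deltas=[0, -0.04, 0, 0, 0, 0, -1, 0, 0, 0, 0, 0, 0, -1, 0, 0.4, 0, 0, 0, 0, -1, -0.8, 0.3, 0, 0, 0, 0, -1, -0.8, 0.3, 0, 0, 0, 0, -1, 0, 0.8, 0.3, 0, 0, 0, -1, 0, 0.8, 0.3, 0, 0, 0, -1, 0, 0.8, 0.2, 0, 0, 0, -1, 0, 0.8, 0, 0, 0, 0, -1, 0, 0, 0, 0, 0, 0, -1],
)

```text
clock: 16.12
position: [0.4759, -0.2557, 0.199]
ee_rot: [0.085, 0.702, 0.085, -0.702]
contact_force: [0.7, -0.1, 0.5]
width: -0.0003
```

```bash
python3 check.py top7
```

```text
t 16.12 housing xyz -0.1163 -0.1623 0.199 F_h 0.6 -0.3 0.5 w -0.0003 tilt/toolY.in.h [ 0.001  0.    -1.   ] -0.004 -1.0
lip 193 y [-0.0393 -0.035  -0.0307] x [-0.0526  0.0515]
hub 155 [ -0.4 110. ] 15.5 z 0.1217
redline none
lever 210 mean [-0.0562  0.1096] z 0.1157 ang_fit 1.575 ang_mean 1.564 size [12.9 79.4]
```

View pics/top7z.png

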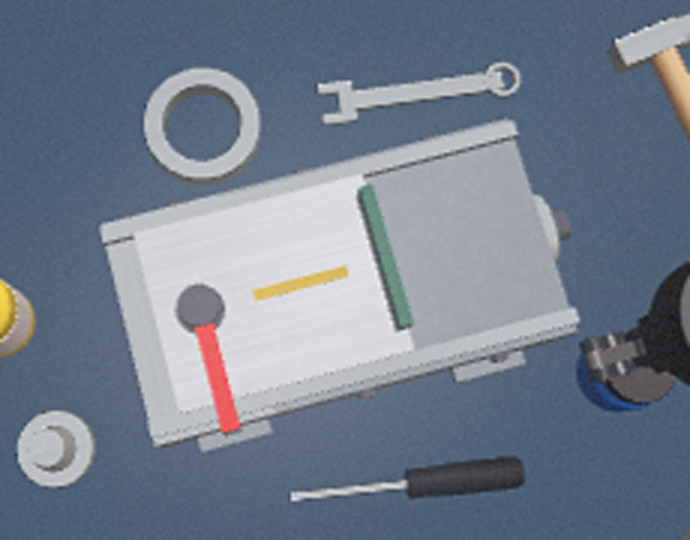

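The lever, from the hub (200,305) to the tip (230,430), covers the red line, the cover is shut and the hub is down. The arm is clear, at z 0.2, so I hand in.

```bash
python3 -c "
from rig import job; print(job.sign_off())"
```

```text
the job is handed in; nothing more can be done
None
```

The gearbox is closed and locked, and I handed the job in at about 16 s of the 61 s allowed. I pushed the cover shut by its lip, swept the lever to the yellow line, pressed the fastener to its bottom stop, then turned the lever clockwise to the red-line stop and moved the arm clear.

Last checks from the top camera:

| Check | Measured | Expected |
|---|---|---|
| Lip outer face, housing y | about −40 mm | −40 mm (cover shut) |
| Hub centre, housing x, y | (−0.4, 110) mm | (0, 110) mm |
| Hub top height | 121.7 mm | 122 mm (fully in) |
| Lever angle | 1.56–1.575 rad | 1.571 rad (locked stop) |

- **Forces:** the highest reading was about 30 N, with the fingertips pressing on the fastener.
- **Bystanders:** those in view in the last picture look unmoved. I judged that by eye, and nothing touched them on the way.
- **Disagreement:** while the fastener was sliding in, the force read only about 1 N against the stated 3 N of friction. The final height shows it is fully in.

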